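# Hold the case lid at its balance point

### The job

The stay that should hold up the lid of the grey marker case is missing and has to be refitted. First take the yellow-capped paint tube off the closed lid and lay it gently on the table clear of the case; then lift the blue lid by its black handle, swing it up until it stands upright on its hinge, at the point where it would fall neither shut nor backwards, and keep holding it still there: the program finishes with the handle still held. Do not let the lid drop or fling it, do not swing it well past upright, and leave the tape roll, the spray can and the red bottle where they are.

Things in the scene. Friction and masses are not known exactly. Their poses are not given: they have to be found in the camera images.
- case: Fixed grey open-topped marker case, 170 (x) x 280 (y) x 85 mm high, on the table; origin at the centre of its underside. Its own x axis points from the front (handle side, towards the robot) to the hinge side, z up. With the lid shut its flat top is 93 mm above the table. The table 60 mm in front of and 210 mm to +y of its origin (in its own axes) is free.
- lid (a joint): Angle of the blue lid (flat panel 176 x 286 x 8 mm, 0.3 to 0.55 kg) about its hinge at the case's far (+x) rim, along the case's y: 0 = shut, grows as the front edge rises, 1.571 = upright, end stop 2.0. Hardly any friction: below 1.571 its weight pulls it shut, above it falls back, so 1.571 is the balance point. Swings up and over towards the case's +x.
- lid_hinge (a point): Point on the hinge axis, half-way along it; 89 mm from the case's origin along its +x, 91 mm above the table. From it the bar lies 155 mm to the front (case -x) and 42 mm up when shut, and 155 mm up and 42 mm to the case's +x when upright (the lid's outer face then faces +x).
- lid_handle (a point): Middle of the lid's handle: black round sleeve 14 mm thick, 72 mm long, turning freely on a bar parallel to the hinge, its axis 40 mm above the lid's outer face (33 mm clear), 133 mm above the table when shut. The lid's front edge is 22 mm in front of it. Pinched from above, fingers on its front and far sides, the gripper can keep pointing down while the lid swings.
- tube_center (a point): Centre of a loose paint tube, about 0.06 kg, yellow cap: 24 mm wide (its own x), 81 mm long (y), 15 mm thick (z); this point is 7.5 mm above its underside. It starts lying on the shut lid near the end at the case's +y, roughly along the case's x. Grasp it across its width.
- tube: The same paint tube; origin at the bottom, 5 mm from its centre along its own y.
- tape_center (a point): Centre of a roll of cream masking tape, 98 mm across, 52 mm high, standing on the table at the case's -y side; a bystander.
- can_center (a point): Centre of a grey spray can with an orange top, 66 mm across, 154 mm high, on the table to the -y and far side of the case; a bystander.
- red_center (a point): Centre of a red paint bottle, 50 mm across, 186 mm high, on the table to the +y and far side of the case; a bystander.
Not all that is in view belongs to the job. Of the things like the tube, leave any that is turquoise; of the rest the smaller one is meant.

How it is judged (in metres and radians):
On the way, in this order (a step that is already met when the one before it is completed fails the run):
1. the paint tube lies on the table, released, and the lid is still shut (height (world z) of tube_center below 0.02 m and linear speed of tube below 0.05 m/s and contact force between the fingers and tube below 0.1 N and contact force between tube and case below 0.1 N and value of joint lid below 0.1 rad), for 0.2 s.
2. the lid is lifted half-way, held by the fingers (value of joint lid between 0.6 and 1.2 rad and contact force between the fingers and lid above 1 N), for 0.05 s.
3. the lid is held still at its balance point (value of joint lid between 1.491 and 1.651 rad and contact force between the fingers and lid above 1 N and velocity of joint lid between -0.06 and 0.06 rad/s), for 0.5 s.
At the end, for the whole second after the job is handed in: The lid is held by the fingers (more than 1 N of contact) at its balance point: joint lid within 0.08 rad of 1.571 and still (under 0.06 rad/s) through the last second; the paint tube lies released and at rest on the table, not touching the case (all of step 3 and height (world z) of tube_center below 0.02 m and linear speed of tube below 0.05 m/s and contact force between the fingers and tube below 0.1 N and contact force between tube and case below 0.1 N); the arm keeps its last pose, push and grip.
It fails at once if the lid drops or is flung (faster than 2.5 rad/s) (velocity of joint lid above 2.5 rad/s or velocity of joint lid below -2.5 rad/s).
It fails at once if the lid swings well past its balance point (more than 0.25 rad past upright) (value of joint lid above 1.82 rad).
It fails at once if the paint tube is dropped or thrown (unheld and faster than 0.8 m/s) (contact force between the fingers and tube below 0.05 N and linear speed of tube above 0.8 m/s).
It fails at once if the tape roll, spray can or red bottle is moved by more than 20 mm (distance of any of tape_center, can_center, red_center from where it was at the start of the episode above 0.02 m).
It also fails if it takes over 51 s, if anything falls off the work surface, if the arm or the gripper's body presses on something with over 40 N, if the wrist force passes 120 N, or if a joint passes its speed limit or range.

### The arm

A 6-joint arm with a two-finger parallel gripper is mounted at the origin on the work surface; the furniture and walls round the work are solid. World frame = base frame: x ahead of the robot, y to its left, z up, the work surface at z = 0. Lengths are in mm, angles in rad, forces in N, time in s.
With the tool pointing down it reaches from about 400 to 925 mm from the base axis. Payload 12.5 kg.
Tool frame: the origin (TCP) lies midway between the tips of the shut fingers; the grasp point (between the pads) lies 19 mm behind it (env.tcp_to_grasp is the distance from the TCP to the grasp point, in mm); z points along the fingers, y is the line along which they close (so a half turn about z gives the same grasp; the last joint's range is limited). The gripper opens to 95 mm and grips with 3 to 60 N. Pads are 20 mm wide; open, the fingers measure 119 mm over their backs; the gripper's body (75 mm by 180 mm) begins 59 mm behind the grasp point.
Start: joints at [-1.399, 0.491, 1.559, -0, 1.092, -0.106], TCP at [171.423, -601.05, 214.661] pointing down, gripper open.
Joint ranges: [-3.1, 3.1], [-0.84, 2.19], [0.05, 2.79], [-1.13, 4.28], [0.06, 2.93], [-2.69, 2.69]. Speed limits (rad/s): [2.22, 2.22, 2.79, 3.14, 3.14, 3.14].

### API

Orientations are given as [roll, pitch, yaw] about the fixed x, y, z axes, in that order (R = Rz(yaw) Ry(pitch) Rx(roll)).
In Python, from cell import env gives the robot as it stands. The module is installed in compiled form; this text tells all that it offers.
- The arm moves only by the tool step_arm, never from a script. Its argument "plan" is a list that holds one entry, the list of rows, each a list of 5 numbers: the shift along the tool's x, y, z in mm, then the turn about the tool's z in degrees, then the opening, from -1 (shut) to 1 (fully open). A call has 1 to 8 rows; each row is the pose to reach, as a shift and turn from the pose commanded when the call began, along the tool's axes at that moment; what a row does not reach only later rows make up. A row lasts 1/12 s, in which the tool goes at most 41.7 mm and 7.16 degrees, less where a joint would pass 70% of its speed; a pose out of reach is approached as far as the arm can. A call with a gripper value outside its range is refused whole. The fingers move at their own pace and stop on an object; the grip force is fixed at half the most. Time passes only in rows, so rows that repeat a pose let the fingers close. It gives the time, the measured TCP pose, the force, the opening and the grip force at its end, in the units of the state.
- env.state(): the state, without advancing time (a new reading comes with each control period).
- env.read_camera(name): name is "scene" or "side" or "wrist"; returns the picture (384x512x3 uint8, blue, green, red); there is no depth.
- env.get_calibration(name): a dict with "K" (3x3 intrinsics, pixels), "D" ([k1, k2, p1, p2, k3] as OpenCV has them; the pictures are not rectified), "extrinsics" (4x4, takes a point from world to camera coordinates). Camera axes: x right, y up, looking along -z (the intrinsics and any distortion apply to the point x, -y, -z); pixel columns grow to the right and rows downward; lengths in mm; the calibration is good to about 2 mm. A picture is of the moment at which its call begins: read the wrist's pose just before it. get_calibration takes no time and is no camera call; for the wrist camera it gives the pose at the moment of the call.
- env.job_done(): hands the job in; it is judged then, once.
The state is a dict: "t": time; "joints": joint angles; "qvel": joint speeds; "tau": joint torques, N m; "eef_pos": TCP position; "tcp_rot": TCP orientation; "ft_force": force on the tool from outside, world axes, zero at the start; "moment": the same for the moment, N m; "opening": opening from 0.0 (shut) to 1.0 (fully open); "grip_force": force on a finger pad.
Only numpy, scipy, OpenCV 4.12 (cv2) and the standard library are available. Lean on these libraries where they do the work, as an engineer would, in place of code of your own. Each camera call takes 0.05 s, during which the arm holds its last target. There are 200 camera calls.

## Working session

There is one attempt and no reset: what is moved stays moved. The work goes in short steps, Python scripts to look and compute and a tool call to move; the robot and the scene stay as the last step left them, time stands still between calls to the robot, and variables do not carry over. Pictures are saved under pics/ and viewed, at most 10 in all, crops included, and the job is handed in when it is done.

Besides the shell and the picture viewer there is one more tool, called after ">>>" as name(argument=value, ...), one argument or row to a line, values as JSON. step_arm: Moves the arm, as the interface text tells. Its arguments: {"type":"object","properties":{"plan":{"type":"array"}},"required":["plan"]}

```bash
mkdir -p pics; cat > h.py <<'E'
import numpy as np,cv2
from cell import env
F=np.diag([1.,-1,-1])
def proj(c,P):
    E=np.array(c["extrinsics"]);P=np.atleast_2d(np.array(P,float))
    X=(P@E[:3,:3].T+E[:3,3])@F
    return cv2.projectPoints(X,np.zeros(3),np.zeros(3),np.array(c["K"],float),np.array(c["D"],float))[0][:,0]
def ray(c,uv):
    E=np.array(c["extrinsics"])
    p=cv2.undistortPoints(np.array(uv,float).reshape(-1,1,2),np.array(c["K"],float),np.array(c["D"],float))[:,0]
    d=np.c_[p,np.ones(len(p))]@F@E[:3,:3]
    return -E[:3,:3].T@E[:3,3],d
def atz(c,uv,z):
    o,d=ray(c,uv);return o+d*((z-o[2])/d[:,2])[:,None]
E
python3 - <<'E'
from h import *
s=env.state();print({k:np.round(v,3) for k,v in s.items()})
a=env.read_camera("scene");b=env.read_camera("side")
cv2.imwrite("pics/scene0.png",a);cv2.imwrite("pics/side0.png",b)
for n in("scene","side"):print(n,np.round(ray(env.get_calibration(n),[[256,192]]),2))
cv2.imwrite("pics/both.png",cv2.resize(np.vstack([a,b]),(400,600)))
E
```

```text
{'t': np.float64(0.0), 'joints': array([-1.399,  0.492,  1.559,  0.   ,  1.092, -0.106]), 'qvel': array([ 0.001,  0.   ,  0.   , -0.001, -0.   ,  0.003]), 'tau': array([-0.0000e+00, -6.1264e+01, -2.5818e+01,  6.9000e-02,  4.8000e-02,
       -0.0000e+00]), 'eef_pos': array([ 171.382, -600.777,  214.02 ]), 'tcp_rot': array([-3.14 , -0.   ,  0.278]), 'ft_force': array([0.003, 0.039, 0.497]), 'moment': array([-0.008, -0.04 ,  0.026]), 'grip_force': np.float64(0.0), 'opening': np.float64(0.999)}Traceback (most recent call last):
  File "<stdin>", line 5, in <module>
    return _wrapfunc(a, 'round', decimals=decimals, out=out)
    return _wrapit(obj, method, *args, **kwds)
    conv = _array_converter(obj)
ValueError: setting an array element with a sequence. The requested array has an inhomogeneous shape after 1 dimensions. The detected shape was (2,) + inhomogeneous part.
```

View pics/scene0.png

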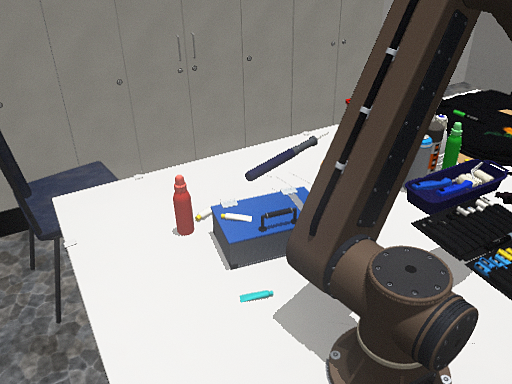

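View pics/side0.png

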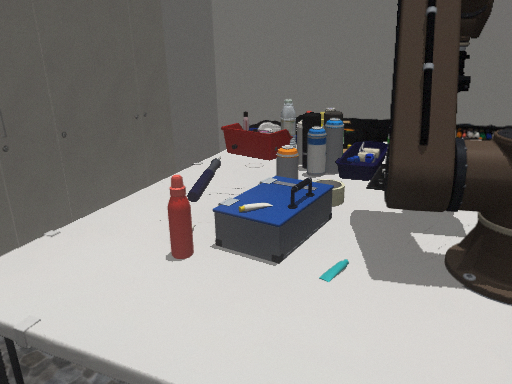

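The pictures show the case with a blue lid and black handle (scene 278,217; side 300,193). There is a tube on the lid (scene 237,217; side 256,207), something similar at scene (203,214), and a turquoise tube on the table (scene 256,296; side 335,270). I'll enlarge the tubes.

```bash
python3 - <<'E'
from h import *
a=cv2.imread("pics/scene0.png")[165:275,175:335];b=cv2.imread("pics/side0.png")[165:275,200:360]
cv2.imwrite("pics/crop1.png",np.vstack([cv2.resize(x,(436,300),interpolation=cv2.INTER_CUBIC) for x in(a,b)]) )
E
```

```text
(no output)
```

View pics/crop1.png

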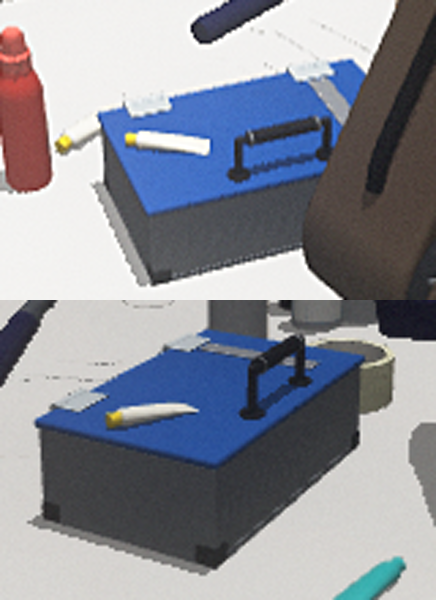

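Two candidates have a yellow cap: A on the lid (scene 237,217) and B, which is partly hidden on the table behind the case (scene 203,214). C is turquoise, so it's ruled out. A lies on the shut lid near the +y end as described. I'll check its 81 mm length and fit the case pose.

```bash
python3 - <<'E'
from h import *
from scipy.optimize import least_squares
C={n:env.get_calibration(n) for n in("scene","side")}
k=160/436
S=lambda u,v:(175+u*k,165+v*k); D=lambda u,v:(200+u*k,165+(v-300)*k)
# case-frame pts
obs=[("scene",(-88,143,93),S(150,212)),("scene",(88,143,93),S(100,117)),
("side",(-88,143,93),D(217,464)),("side",(88,143,93),D(37,422)),("side",(88,-143,93),D(207,332)),("side",(-88,-143,93),D(364,357)),
("scene",(-66,36,133),S(249,136)),("scene",(-66,-36,133),S(328,121)),("side",(-66,36,133),D(254,358)),("side",(-66,-36,133),D(302,339))]
def W(p,q):
    c,s=np.cos(p[2]),np.sin(p[2]);return np.array([p[0]+c*q[0]-s*q[1],p[1]+s*q[0]+c*q[1],q[2]])
f=lambda p:np.concatenate([proj(C[n],W(p,q))[0]-uv for n,q,uv in obs])
r=least_squares(f,[600,0,0],loss="soft_l1",x_scale=[100,100,.3]);p=r.x
print("case",p.round(3),"\n",f(p).reshape(-1,2).round(1))
print("handle",W(p,(-66,0,133)).round(1))
for n in C: print(n,"cam",ray(C[n],[[256,192]])[0].round(0))
# tube ends
for n,u in(("scene",[S(126,140),S(210,146)]),("side",[D(107,418),D(198,408)])):
    e=atz(C[n],u,100.5);print(n,"tube ends",e.round(0).tolist(),np.linalg.norm(e[0]-e[1]).round(0),e.mean(0).round(1))
e=atz(C["scene"],[S(58,147),S(100,122)],8);print("B visible part",e.round(0).tolist(),np.linalg.norm(e[0]-e[1]))
e=atz(C["side"],[(178,250),(283,175)],0);print("red,can approx",e.round(0))
print("place",W(p,(-60,210,7)))
a=atz(C["scene"],[(240,299),(272,292)],8);print("turq",a.round(0).tolist())
E
```

```text
case [ 5.04962e+02 -1.97200e+00 -1.30000e-01] 
 [[ 0.  -0.2]
 [-0.8 -2.4]
 [ 0.9 -1.2]
 [-0.8 -1.5]
 [-0.2 -2. ]
 [ 1.2 -1.5]
 [ 0.5  0.7]
 [-2.5  0.2]
 [ 2.1  2.4]
 [-1.5  0.6]]
handle [439.5   6.6 133. ]
scene cam [-445.  523.  854.]
side cam [136. 894. 453.]
scene tube ends [[540.0, 128.0, 100.0], [491.0, 61.0, 100.0]] 83.0 [515.5  94.7 100.5]
side tube ends [[546.0, 123.0, 100.0], [486.0, 75.0, 100.0]] 77.0 [515.9  98.9 100.5]
B visible part [[685.0, 150.0, 8.0], [706.0, 91.0, 8.0]] 62.9155187976703
red,can approx [[ 677.  182.    0.]
 [ 662. -433.    0.]]
place [472.67627243 214.03163499   7.        ]
turq [[327.0, 181.0, 8.0], [311.0, 102.0, 8.0]]
```

```bash
cat >> h.py <<'E'
from scipy.spatial.transform import Rotation as Ro
def rel(target,yaw=None,cmd=None):
    s=env.state();R=Ro.from_euler("xyz",s["tcp_rot"]).as_matrix()
    d=R.T@(np.array(target)-s["eef_pos"])
    t=0 if yaw is None else -np.degrees((yaw-s["tcp_rot"][2]+np.pi)%(2*np.pi)-np.pi)
    print("at",s["eef_pos"].round(1),"rot",s["tcp_rot"].round(3),"t",round(float(s["t"]),2),"-> rel",d.round(1),"turn",round(float(t),1))
E
python3 - <<'E'
from h import *
rel((460,30,330),0.8)
c=np.array(env.get_calibration("wrist")["extrinsics"]);o=-c[:3,:3].T@c[:3,3]
rel(o);print(c[:3,:3].round(2))
E
```

```text
at [ 171.4 -600.8  214.1] rot [-3.141 -0.     0.278] t 0.1 -> rel [ 450.6 -527.6 -115.3] turn -29.9
at [ 171.4 -600.8  214.1] rot [-3.141 -0.     0.278] t 0.1 -> rel [  65.6    0.6 -170.8] turn 0.0
[[ 0.27 -0.96 -0.  ]
 [ 0.93  0.27 -0.24]
 [ 0.23  0.06  0.97]]
```

>>> step_arm(
  plan=[
    [[20, -24, -20, -4, 1], [46, -54, -40, -8, 1], [72, -84, -60, -12, 1], [98, -114, -80, -16, 1], [124, -144, -100, -20, 1], [150, -174, -110, -24, 1], [176, -204, -115, -28, 1], [200, -234, -115, -30, 1]],
  ],
)

```text
t: 0.77
eef_pos: [298.1, -324.4, 330.6]
tcp_rot: [3.14, 0.0, 0.805]
ft_force: [1.1, -0.2, -0.9]
opening: 1.004
grip_force: 0.0
```

```bash
python3 -c "
from h import *
rel((460,30,330),0.8)"
```

```text
at [ 298.1 -324.4  330.6] rot [3.14  0.    0.805] t 0.77 -> rel [ 3.676e+02 -1.290e+02  2.000e-01] turn 0.3
```

>>> step_arm(
  plan=[
    [[38, -13, 0, 0, 1], [76, -26, 0, 0, 1], [114, -39, 0, 0, 1], [152, -52, 0, 0, 1], [190, -65, 0, 0, 1], [228, -78, 0, 0, 1], [266, -92, 0, 0, 1], [300, -105, 0, 0, 1]],
  ],
)

```text
t: 1.43
eef_pos: [431.2, -35.0, 329.5]
tcp_rot: [3.141, -0.0, 0.802]
ft_force: [1.2, -0.1, 0.2]
opening: 0.996
grip_force: 0.0
```

>>> step_arm(
  plan=[
    [[20, -10, 0, 0, 1], [30, -20, 0, 0, 1], [30, -20, 0, 0, 1], [30, -20, 0, 0, 1]],
  ],
)

```text
t: 1.77
eef_pos: [437.2, -1.4, 329.3]
tcp_rot: [-3.141, 0.0, 0.803]
ft_force: [0.1, 0.0, -0.6]
opening: 1.005
grip_force: 0.0
```

```bash
python3 - <<'E'
from h import *
import json
c=env.get_calibration("wrist")
json.dump({k:np.array(v).tolist() for k,v in c.items() if k in("K","D","extrinsics")},open("w1.json","w"))
cv2.imwrite("pics/w1.png",env.read_camera("wrist"));rel((460,30,330),.8)
E
```

```text
at [437.2  -2.1 329.4] rot [-3.142  0.     0.802] t 1.82 -> rel [38.9 -5.9 -0.7] turn 0.1
```

View pics/w1.png

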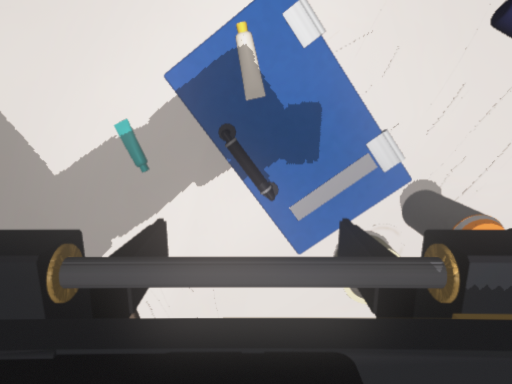

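The wrist view shows the lid corners at (165,76), (299,253) and (411,180). The handle runs from (228,138) to (268,190), and the tube from its cap at (242,23) to its tail at (255,99).

```bash
python3 - <<'E'
from h import *
import json
c=json.load(open("w1.json"))
L=atz(c,[(165,76),(299,253),(411,180)],93)[:,:2];print("corners",L.round(1).tolist(),np.linalg.norm(L[0]-L[1]),np.linalg.norm(L[2]-L[1]))
d=L[0]-L[1];yaw=np.arctan2(-d[0],d[1]);d2=L[2]-L[1];print("yaw",yaw,np.arctan2(d2[1],d2[0]))
ctr=(L[0]+L[2])/2;print("centre",ctr)
c2=np.array([np.cos(yaw),np.sin(yaw)]);print("handle from centre",ctr-66*c2)
H=atz(c,[(228,138),(268,190)],133);print("handle",H.round(1).tolist(),H.mean(0),np.linalg.norm(H[0]-H[1]))
T=atz(c,[(242,23),(255.5,99)],100.5);print("tube",T.round(1).tolist(),T.mean(0).round(1),np.linalg.norm(T[0]-T[1]),np.arctan2(*(T[0]-T[1])[1::-1]))
w=atz(c,[(240,66),(260,63)],104);print("w",np.linalg.norm(w[0]-w[1]))
rel(T.mean(0),np.arctan2(*(T[0]-T[1])[1::-1]))
E
```

```text
corners [[439.9, 150.0], [403.1, -127.2], [572.3, -151.3]] 279.5453373008263 170.88406031179306
yaw -0.13174570314318473 -0.14153145963616776
centre [506.08484943  -0.64651817]
handle from centre [440.65680014   8.02356635]
handle [[446.4, 47.3, 133.0], [437.7, -26.9, 133.0]] [442.06621196  10.21367794 133.        ] 74.75633441752092
tube [[543.8, 125.9, 100.5], [498.6, 57.0, 100.5]] [521.2  91.5 100.5] 82.40175289991015 0.9897835157780903
w 23.02929364038907
at [437.2  -2.1 329.4] rot [-3.142  0.     0.802] t 1.82 -> rel [125.7  -4.6 228.8] turn -10.8
```

>>> step_arm(
  plan=[
    [[32, -2, 30, -4, 0.1], [64, -4, 55, -7, 0.1], [96, -6, 80, -10, 0.1], [120, -8, 115, -10, 0.1], [125, -8, 150, -10, 0.1], [125, -8, 150, -10, 0.1], [125, -8, 150, -10, 0.1]],
  ],
)

```text
t: 2.4
eef_pos: [518.1, 92.5, 178.8]
tcp_rot: [-3.139, 0.002, 0.975]
ft_force: [0.4, 0.0, 0.2]
opening: 0.578
grip_force: 0.0
```

```bash
python3 - <<'E'
from h import *
import json
c=env.get_calibration("wrist")
json.dump({k:np.array(v).tolist() for k,v in c.items() if k in("K","D","extrinsics")},open("w2.json","w"))
cv2.imwrite("pics/w2.png",env.read_camera("wrist"));rel((518,94,96),.985)
s=env.state()
print(proj(c,[[518,94,100.5],s["eef_pos"]]))
E
```

```text
at [518.8  92.4 180.4] rot [-3.141  0.     0.975] t 2.45 -> rel [ 0.9 -1.5 84.4] turn -0.6
[[251.5724643  199.20119444]
 [253.50956102 237.0540381 ]]
```

View pics/w2.png

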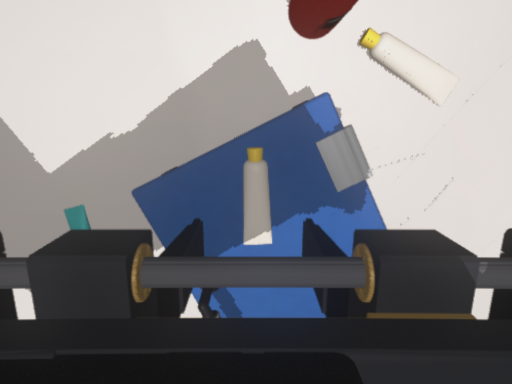

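Tube B (at 410,67) is clearly the larger one. Tube A, on the lid from (255,148) to (258,244), is the one meant, and it's aligned with the fingers.

>>> step_arm(
  plan=[
    [[3, 2.5, 30, 0, 0.1], [3, 2.5, 60, 0, 0.1], [3, 2.5, 78, 0, 0.1], [3, 2.5, 84, 0, 0.1], [3, 2.5, 84, 0, -0.3], [3, 2.5, 84, 0, -1], [3, 2.5, 84, 0, -1], [3, 2.5, 84, 0, -1]],
  ],
)

```text
t: 3.12
eef_pos: [523.0, 94.5, 97.1]
tcp_rot: [3.139, -0.001, 0.976]
ft_force: [-0.4, 0.1, -0.4]
opening: 0.324
grip_force: 0.0
```

>>> step_arm(
  plan=[
    [[0, 0, 0, 0, -1], [0, 0, 0, 0, -1], [0, 0, 0, 0, -1], [0, 0, 0, 0, -1]],
  ],
)

```text
t: 3.45
eef_pos: [522.6, 94.6, 96.3]
tcp_rot: [3.141, -0.001, 0.976]
ft_force: [-1.5, 0.5, 7.4]
opening: 0.208
grip_force: 29.9
```

>>> step_arm(
  plan=[
    [[0, 0, -10, 0, -1], [0, 0, -25, 0, -1], [0, 0, -50, 0, -1], [0, 0, -60, -5, -1], [0, 0, -60, -12, -1], [0, 0, -60, -19, -1], [0, 0, -60, -26, -1], [0, 0, -60, -26, -1]],
  ],
)

```text
t: 4.12
eef_pos: [522.3, 94.6, 156.1]
tcp_rot: [3.141, -0.0, 1.435]
ft_force: [0.1, 0.3, -1.0]
opening: 0.211
grip_force: 29.9
```

```bash
python3 -c "
from h import *
rel((478,224,4),1.44);print(env.state()['opening'],env.state()['grip_force'])"
```

```text
at [522.3  94.6 156.1] rot [ 3.141 -0.     1.435] t 4.12 -> rel [122.2 -61.4 152.1] turn -0.3
0.2114905716639113 29.863445209048223
```

>>> step_arm(
  plan=[
    [[25, -12, 0, 0, -1], [55, -28, 0, 0, -1], [85, -44, 0, 0, -1], [110, -56, 0, 0, -1], [122, -61, 0, 0, -1], [122, -61, 25, 0, -1], [122, -61, 60, 0, -1], [122, -61, 90, 0, -1]],
  ],
)

```text
t: 4.78
eef_pos: [479.3, 224.1, 64.8]
tcp_rot: [3.14, -0.001, 1.427]
ft_force: [0.7, 0.5, -0.8]
opening: 0.204
grip_force: 29.9
```

>>> step_arm(
  plan=[
    [[0, 0, 20, 0, -1], [0, 0, 40, 0, -1], [0, 0, 50, 0, -1], [0, 0, 56, 0, -1], [0, 0, 59, 0, -1], [0, 0, 59, 0, -1]],
  ],
)

```text
t: 5.28
eef_pos: [479.4, 223.9, 6.6]
tcp_rot: [3.141, 0.0, 1.429]
ft_force: [-1.0, 0.4, -0.4]
opening: 0.209
grip_force: 29.9
```

>>> step_arm(
  plan=[
    [[0, 0, 1, 0, -1], [0, 0, 2, 0, -1], [0, 0, 2.5, 0, -1], [0, 0, 2.5, 0, -1]],
  ],
)

```text
t: 5.62
eef_pos: [479.3, 224.0, 4.4]
tcp_rot: [3.141, -0.0, 1.43]
ft_force: [0.1, -0.4, -0.1]
opening: 0.212
grip_force: 29.9
```

Close to the table now. I'll release by opening slowly, then back straight up.

>>> step_arm(
  plan=[
    [[0, 0, 1, 0, -0.4], [0, 0, 1, 0, 0.0], [0, 0, 1, 0, 0.2], [0, 0, 1, 0, 0.2], [0, 0, -5, 0, 0.2], [0, 0, -25, 0, 0.2], [0, 0, -65, 0, 0.2], [0, 0, -105, 0, 0.2]],
  ],
)

```text
t: 6.28
eef_pos: [478.3, 223.7, 109.8]
tcp_rot: [-3.139, 0.001, 1.43]
ft_force: [0.1, 0.2, -0.2]
opening: 0.596
grip_force: 0.0
```

>>> step_arm(
  plan=[
    [[-30, 0, -30, 0, 0.2], [-65, 0, -60, 0, 0.2], [-95, 0, -90, 0, 0.2], [-95, 0, -90, 0, 0.2]],
  ],
)

```text
t: 6.62
eef_pos: [466.2, 127.3, 203.6]
tcp_rot: [3.136, -0.001, 1.428]
ft_force: [-0.0, 0.4, 0.1]
opening: 0.596
grip_force: 0.0
```

```bash
python3 - <<'E'
from h import *
import json
c=env.get_calibration("wrist")
json.dump({k:np.array(v).tolist() for k,v in c.items() if k in("K","D","extrinsics")},open("w3.json","w"))
cv2.imwrite("pics/w3.png",env.read_camera("wrist"));rel((441,8,200),1.439)
E
```

```text
at [466.3 128.  202.4] rot [ 3.136e+00 -1.000e-03  1.427e+00] t 6.67 -> rel [-122.4   -7.9    2.2] turn -0.7
```

View pics/w3.png

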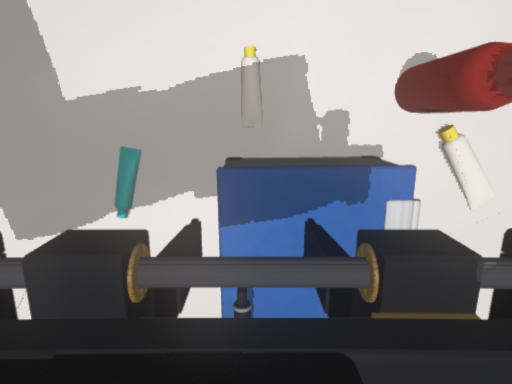

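The tube lies on the table from (250,47) to (253,127), clear of the case edge at row ~157. Next I'll back off to see the handle.

>>> step_arm(
  plan=[
    [[-30, -1, -20, 0, 0.2], [-65, -3, -40, 0, 0.2], [-100, -5, -50, 0, 0.2], [-135, -6, -50, 0, 0.2], [-170, -7, -50, 0, 0.2], [-200, -8, -50, 0, 0.2], [-212, -8, -50, -0.7, 0.2], [-212, -8, -50, -0.7, 0.2]],
  ],
)

```text
t: 7.33
eef_pos: [427.8, -80.3, 248.2]
tcp_rot: [-3.14, -0.0, 1.44]
ft_force: [0.1, 0.5, 0.0]
opening: 0.595
grip_force: 0.0
```

```bash
python3 - <<'E'
from h import *
import json
w=json.load(open("w3.json"));L=atz(w,[(218,168),(413,167)],93);print(L.round(1).tolist(),np.linalg.norm(L[0]-L[1]))
c=env.get_calibration("wrist")
json.dump({k:np.array(v).tolist() for k,v in c.items() if k in("K","D","extrinsics")},open("w4.json","w"))
cv2.imwrite("pics/w4.png",env.read_camera("wrist"));rel((441,8,200),1.439)
print(proj(c,[[441,8,133]]))
E
```

```text
[[439.9, 152.7, 93.0], [608.3, 129.2, 93.0]] 170.07323882566976
at [428.  -79.1 248.3] rot [-3.14 -0.    1.44] t 7.38 -> rel [88.1  1.6 48.3] turn 0.0
[[254.74854853  86.58623124]]
```

View pics/w4.png

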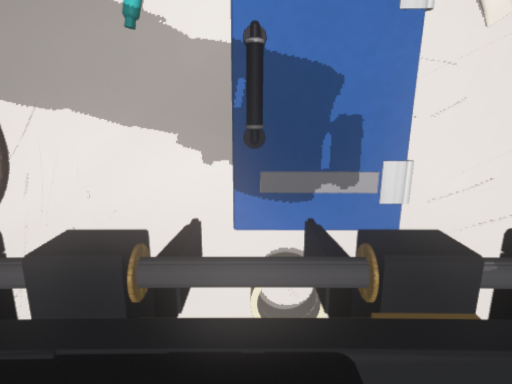

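The sleeve runs from (255,40) to (254,126), and its centre at (254.5,83) matches the predicted handle point. The fingers straddle it, so I'll go over it and down.

>>> step_arm(
  plan=[
    [[30, 2, 0, 0, 0.2], [62, 2, 20, 0, 0.2], [85, 2, 40, 0, 0.2], [90, 2, 60, 0, 0.2], [90, 2, 90, 0, 0.2], [90, 2, 115, 0, 0.2], [90, 2, 130, 0, 0.2], [90, 2, 134, 0, 0.2]],
  ],
)

```text
t: 8.05
eef_pos: [440.4, 11.8, 112.5]
tcp_rot: [-3.137, -0.0, 1.443]
ft_force: [-0.2, 0.6, -0.1]
opening: 0.604
grip_force: 0.0
```

>>> step_arm(
  plan=[
    [[0, 0, 0, 0, 0], [0, 0, 0, 0, -0.3], [0, 0, 0, 0, -0.6], [0, 0, 0, 0, -1], [0, 0, 0, 0, -1], [0, 0, 0, 0, -1], [0, 0, 0, 0, -1], [0, 0, 0, 0, -1]],
  ],
)

```text
t: 8.72
eef_pos: [441.1, 10.1, 115.1]
tcp_rot: [-3.141, 0.0, 1.442]
ft_force: [-3.7, 0.2, 4.1]
opening: 0.14
grip_force: 30.0
```

```bash
python3 - <<'E'
from h import *
s=env.state();print(s["eef_pos"],s["ft_force"],s["opening"])
p=np.linspace(0,np.pi/2,33);a=np.arctan2(42,155);r=np.hypot(42,155)
y=155-r*np.cos(p+a);z=r*np.sin(p+a)-42
for k in range(0,32,8): print([[round(float(y[i]-y[k]),1),round(float(-(z[i]-z[k])),1)] for i in range(k+1,k+9)])
E
```

```text
[441.13274704  10.12228678 115.09612018] [-3.71659538  0.17025153  4.07681453] 0.13978476074579713
[[2.2, -7.6], [4.9, -15.0], [7.8, -22.3], [11.2, -29.4], [14.9, -36.4], [18.9, -43.2], [23.2, -49.8], [27.9, -56.1]]
[[5.0, -6.1], [10.2, -12.0], [15.8, -17.6], [21.6, -22.9], [27.7, -27.9], [34.0, -32.7], [40.5, -37.1], [47.2, -41.2]]
[[6.9, -3.8], [14.0, -7.2], [21.3, -10.2], [28.7, -12.9], [36.2, -15.2], [43.9, -17.2], [51.6, -18.8], [59.4, -20.0]]
[[7.8, -0.8], [15.7, -1.2], [23.6, -1.3], [31.5, -0.9], [39.3, -0.2], [47.1, 0.9], [54.9, 2.4], [62.5, 4.3]]
```

Gripped on the 14 mm sleeve (opening 13.3 mm, 30 N). Swinging along the arc now.

>>> step_arm(
  plan=[
    [[2, -7.6, 0, 0, -1]],
  ],
)

```text
t: 8.8
eef_pos: [441.0, 10.9, 116.2]
tcp_rot: [3.126, 0.002, 1.443]
ft_force: [43.4, -37.3, -15.2]
opening: 0.138
grip_force: 30.0
```

I put those numbers in the wrong columns (x/y instead of y/z), so I'm undoing that row straight away.

>>> step_arm(
  plan=[
    [[-2, 7.6, 0, 0, -1], [-2, 7.6, 0, 0, -1], [-2, 7.6, 0, 0, -1]],
  ],
)

```text
t: 9.05
eef_pos: [441.2, 10.4, 115.7]
tcp_rot: [-3.141, -0.0, 1.441]
ft_force: [-5.9, 3.3, 15.1]
opening: 0.139
grip_force: 30.0
```

>>> step_arm(
  plan=[
    [[0, 1, -3.8, 0, -1], [0, 2.2, -7.6, 0, -1], [0, 4.9, -15.0, 0, -1], [0, 7.8, -22.3, 0, -1], [0, 11.2, -29.4, 0, -1], [0, 14.9, -36.4, 0, -1]],
  ],
)

```text
t: 9.55
eef_pos: [455.6, 8.5, 151.8]
tcp_rot: [-3.139, -0.0, 1.442]
ft_force: [-5.0, 3.6, -0.9]
opening: 0.14
grip_force: 30.0
```

>>> step_arm(
  plan=[
    [[0, 4, -6.8, 0, -1], [0, 8.3, -13.4, 0, -1], [0, 13, -19.7, 0, -1], [0, 18, -25.8, 0, -1], [0, 23.2, -31.7, 0, -1], [0, 28.8, -37.3, 0, -1], [0, 34.6, -42.6, 0, -1], [0, 40.7, -47.6, 0, -1]],
  ],
)

```text
t: 10.22
eef_pos: [496.1, 3.1, 199.8]
tcp_rot: [-3.14, 0.0, 1.442]
ft_force: [-6.0, 2.2, 4.0]
opening: 0.141
grip_force: 30.0
```

>>> step_arm(
  plan=[
    [[0, 6.3, -4.8, 0, -1], [0, 12.8, -9.2, 0, -1], [0, 19.5, -13.3, 0, -1], [0, 26.4, -17.1, 0, -1], [0, 33.5, -20.5, 0, -1], [0, 40.8, -23.5, 0, -1], [0, 48.2, -26.2, 0, -1], [0, 55.7, -28.5, 0, -1]],
  ],
)

```text
t: 10.88
eef_pos: [552.6, -4.5, 228.7]
tcp_rot: [3.14, 0.0, 1.442]
ft_force: [-2.5, 0.6, 5.7]
opening: 0.139
grip_force: 30.0
```

>>> step_arm(
  plan=[
    [[0, 7.7, -2, 0, -1], [0, 15.4, -3.6, 0, -1], [0, 23.2, -4.8, 0, -1], [0, 31, -5.6, 0, -1], [0, 38.9, -6, 0, -1], [0, 46.8, -6.1, 0, -1], [0, 54.7, -5.7, 0, -1], [0, 62.5, -5, 0, -1]],
  ],
)

```text
t: 11.55
eef_pos: [615.1, -12.8, 233.2]
tcp_rot: [3.14, 0.001, 1.442]
ft_force: [-0.2, -2.3, 2.7]
opening: 0.137
grip_force: 30.0
```

>>> step_arm(
  plan=[
    [[0, 6, 0.8, 0, -1], [0, 12, 1.9, 0, -1], [0, 17, 3, 0, -1], [0, 21, 4.1, 0, -1], [0, 23.1, 4.5, 0, -1], [0, 23.1, 4.5, 0, -1], [0, 23.1, 4.5, 0, -1], [0, 23.1, 4.5, 0, -1]],
  ],
)

```text
t: 12.22
eef_pos: [637.7, -15.9, 228.5]
tcp_rot: [3.139, 0.001, 1.442]
ft_force: [0.7, -4.0, 5.5]
opening: 0.134
grip_force: 30.0
```

>>> step_arm(
  plan=[
    [[0, 0, 0, 0, -1], [0, 0, 0, 0, -1], [0, 0, 0, 0, -1], [0, 0, 0, 0, -1], [0, 0, 0, 0, -1], [0, 0, 0, 0, -1], [0, 0, 0, 0, -1], [0, 0, 0, 0, -1]],
  ],
)

```text
t: 12.88
eef_pos: [637.6, -15.8, 228.5]
tcp_rot: [3.14, 0.001, 1.442]
ft_force: [1.0, -4.3, 4.9]
opening: 0.139
grip_force: 30.0
```

```bash
python3 - <<'E'
from h import *
s=env.state();print(s["eef_pos"],s["ft_force"],s["grip_force"],s["t"])
a=env.read_camera("side")
cv2.imwrite("pics/side1.png",cv2.resize(a[80:300,140:400],(780,600)))
E
```

```text
[637.63778859 -15.83840287 228.50230479] [ 0.95059867 -4.25721796  4.942922  ] 30.014964938163757 12.8833
```

View pics/side1.png

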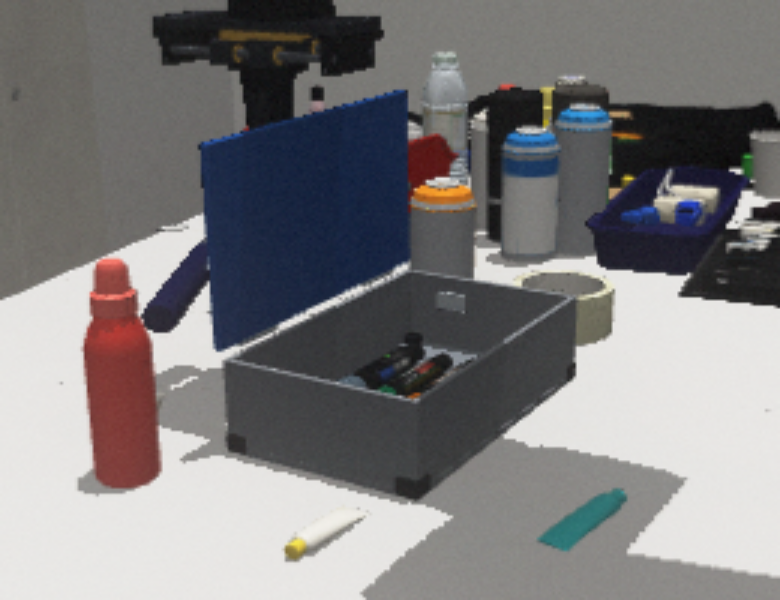

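The lid stands upright with the handle still gripped. Travel was 198 mm along the case's x against the 197 mm expected, and the force along it is about 1 N, so it sits at the balance point. The tube lies clear on the table and the bystanders haven't moved.

```bash
python3 -c "
from cell import env
print(env.job_done())"
```

```text
the job is handed in; nothing more can be done
None
```

I handed the job in: the tube lies on the table clear of the case and the lid is held upright by its handle. One mistyped row briefly pushed sideways on the shut lid's handle (about 59 N at the wrist) before I undid it, and the hand-in call returned no verdict.

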